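Swing open the inspection port of the flanged duct

TASK

Two sheet-metal dust-duct pieces are fixed on the bench, each with a round port on top shut by a flat swivel cover. Open the port of the longer, flanged piece: swing its cover aside by the black knob, about a quarter turn anticlockwise as seen from above (away from the small stop pin), so that the whole port lies open, and let go. Leave the cover of the shorter piece shut.

Things in the scene. Friction and masses are not known exactly. Their poses are not given: they have to be found in the camera images.
- long_cover (a joint): Turn (rad) of the flat steel cover on the LONG duct piece: a 76 mm disc with a 36 mm wide arm to its pivot screw, 4 mm thick. 0 = against the stop pin, centred over the 50 mm port; grows anticlockwise seen from above, towards the robot's side, to a stop at 1.9. The port is all open from about 0.77. Starts at 0 to 0.1. Stiff: stays where left; 1 to 3 N on the knob moves it.
- long_cover_knob (a point): Middle of the black upright round knob on the middle of that cover's disc, 94 mm above the bench. The knob is 22 mm thick and 32 mm high: its top is 16 mm above this point, the cover's flat upper face 16 mm below it. It moves with the cover, 85 mm from the pivot axis. The stop pin beside the disc stands only 3 mm higher than the cover.
- long_cover_pivot (a point): Top of that cover's pivot screw, on its vertical turning axis, 83 mm above the bench: a dark head 16 mm wide, 5 mm high. Fixed, as is the LONG duct piece: a bare-metal box 280 long, 130 wide, 70 mm high, with a 150 mm wide, 76 mm high flange plate at both ends, lying roughly crosswise to the robot. Loose things lying near it are lower than it.
- short_cover (a joint): Turn (rad) of the like cover, with a like knob, on the SHORT duct piece (180 long, 130 wide, 70 mm high, no flanges), which is the wrong one. 0 = against its stop pin; it starts nearly shut, at 0 to 0.1, and must stay shut.
There are look-alikes about, which are no part of the job. What is shaped like the part that bears short_cover but green or orange is not meant.

How it is judged (in metres and radians):
At the end, for the whole second after the job is handed in: The long piece's cover is turned at least 0.8 rad from its stop pin, so that it clears the whole port, and is at rest; the short piece's cover is still within 0.15 rad of shut (value of joint long_cover above 0.8 rad and velocity of joint long_cover between -0.05 and 0.05 rad/s and value of joint short_cover below 0.15 rad); the robot touches nothing.
It fails at once if the short piece's cover is swung off its port (0.15 rad or more) (value of joint short_cover above 0.15 rad).
It also fails if it takes over 32 s, if anything falls off the work surface, if the arm or the gripper's body presses on something with over 40 N, if the wrist force passes 120 N, or if a joint passes its speed limit or range.

ROBOT

A 6-joint arm with a two-finger parallel gripper is mounted at the origin on the work surface. World frame = base frame: x ahead of the robot, y to its left, z up, the work surface at z = 0. Lengths are in mm, angles in rad, forces in N, time in s.
With the tool pointing down it reaches from about 400 to 925 mm from the base axis. Payload 12.5 kg.
Tool frame: the origin (TCP) lies at the very end of the fingers, on their centre line; the grasp point (between the pads) lies 19 mm behind it; z points along the fingers, y is the line along which they close (so a half turn about z gives the same grasp; the last joint's range is limited). The gripper opens to 95 mm and grips with 3 to 60 N. Pads are 20 mm wide; open, the fingers measure 119 mm over their backs; the gripper's body (75 mm by 180 mm) begins 59 mm behind the grasp point.
Start: joints at [-1.362, 0.491, 1.559, -0, 1.092, -0.106], TCP at [193.54, -594.3, 186.461] pointing down, gripper open.
Joint ranges: [-3.1, 3.1], [-0.84, 2.19], [0.05, 2.79], [-1.13, 4.28], [0.06, 2.93], [-2.69, 2.69]. Speed limits (rad/s): [2.22, 2.22, 2.79, 3.14, 3.14, 3.14].

INTERFACE

Orientations are given as [roll, pitch, yaw] about the fixed x, y, z axes, in that order (R = Rz(yaw) Ry(pitch) Rx(roll)).
In Python, from workcell import readout, imaging, sign_off, nets gives the robot as it stands.
- The arm moves only by the tool jog_arm, never from a script. Its argument "series" is a list that holds one entry, the list of rows, each a list of 5 numbers: the closure, from -1 (fully open) to 1 (shut), then the shift along the tool's x, y, z in mm, then the turn about the tool's z in rad. In form: [[[hand, tx, ty, tz, yaw], ...]]. A call has 1 to 20 rows; each row shifts and turns the commanded pose from where the row before left it, along the tool's axes as they then stand; what a row does not reach is not made up. A row lasts 1/12 s, in which the tool goes at most 41.7 mm and 7.16 degrees, less where a joint would pass 70% of its speed; a pose out of reach is approached as far as the arm can. A call with a gripper value outside its range is refused whole. The fingers move at their own pace and stop on an object; "squeeze" is the grip in N (left out, the last holds). Time passes only in rows, so rows that do not move let the fingers close. It gives the time, the measured TCP pose, the force, the opening and the grip force at its end, in the units of the state.
- readout.get_obs(): the state, without advancing time (a new reading comes with each control period).
- imaging.camera(name): name is "scene" or "side" or "wrist"; returns a dict with "color" (384x512x3 uint8, red, green, blue), "fx", "fy", "cx", "cy" (pixels), "R" (3x3) and "t" (3): a world point X has camera coordinates R X + t. Camera axes: x right, y down, z forward; pixel columns grow to the right and rows downward; lengths in mm; the calibration is good to about 2 mm. A picture is of the moment at which its call begins. There is no depth.
- sign_off(): hands the job in; it is judged then, once.
Trained networks look in the newest picture that a camera, given by its name, has taken for a name from the list of things; names that differ only in an ending like _2 or _b are one class to them, and where a whole thing is asked for, a point or a joint stands for the part that bears it (a point fixed in the world has none). Each returns a list of dicts, best first, with "p" (0 to 1); they miss things now and then, are a little off and sometimes report something else, mostly with a low value. They report only what shows in the picture. A call takes as long as a camera call. They do not tell look-alikes from the thing itself.
- nets.regions_of(camera, thing): "region" (384x512 bool, what is visible of it) and "bbox" ([left, top, width, height] in pixels, round what is visible of it).
The state is a dict: "time": time; "joint_positions": joint angles; "joint_vel": joint speeds; "joint_efforts": joint torques, N m; "eef_pos": TCP position; "ee_rot": TCP orientation; "force": force on the tool from outside, world axes, zero at the start; "torque": the same for the moment, N m; "grip_width": finger opening in mm; "grasp_force": force on a finger pad.
Only numpy, scipy, OpenCV 4.12 (cv2) and the standard library are available. Lean on these libraries where they do the work, as an engineer would, in place of code of your own. Each camera call takes 0.05 s, during which the arm holds its last target. There are 200 camera calls.

## Working session

There is one attempt and no reset: what is moved stays moved. The work goes in short steps, Python scripts to look and compute and a tool call to move; the robot and the scene stay as the last step left them, time stands still between calls to the robot, and variables do not carry over. Pictures are saved under pics/ and viewed, at most 10 in all, crops included, and the job is handed in when it is done.

Besides the shell and the picture viewer there is one more tool, called after "Request:" as name(argument=value, ...), one argument or row to a line, values as JSON. jog_arm: Moves the arm, as the interface text tells. Its arguments: {"type":"object","properties":{"series":{"type":"array","items":{"type":"array","items":{"type":"array","items":{"type":"number"}}}},"squeeze":{"type":"number"}},"required":["series"]}

```bash
mkdir -p pics; cat > h.py <<'E'
import numpy as np, cv2
from workcell import readout, imaging, sign_off, nets
def ray(c,u,v,z):
    R=np.array(c["R"]);t=np.array(c["t"]);C=-R.T@t
    d=R.T@np.array([(u-c["cx"])/c["fx"],(v-c["cy"])/c["fy"],1])
    return C+d*(z-C[2])/d[2]
def proj(c,X):
    p=np.array(c["R"])@np.array(X)+np.array(c["t"]);return c["fx"]*p[0]/p[2]+c["cx"],c["fy"]*p[1]/p[2]+c["cy"]
E
python3 - <<'E'
from h import *
ims=[]
for n in("scene","side"):
    c=imaging.camera(n);ims.append(c["color"])
    cv2.imwrite(f"pics/{n}1.png",cv2.resize(c["color"][:,:,::-1],(800,600),interpolation=cv2.INTER_CUBIC))
    for th in("long_cover_knob","long_cover_pivot","long_cover","short_cover"):
        for r in nets.regions_of(n,th)[:3]:
            m=r["region"];v,u=np.nonzero(m)
            print(n,th,round(r["p"],2),r["bbox"],u.mean().round(1),v.mean().round(1),ray(c,u.mean(),v.mean(),94).round(0))
print(readout.get_obs())
E
```

```text
scene long_cover_knob 0.93 [167.6, 257.5, 47.9, 47.1] 191.9 279.7 [ 581. -245.   94.]
scene long_cover_pivot 0.93 [170.9, 256.5, 43.9, 51.3] 191.8 279.9 [ 581. -246.   94.]
scene long_cover 0.83 [166.2, 255.6, 51.3, 51.0] 191.7 280.2 [ 582. -246.   94.]
scene short_cover 0.93 [151.1, 183.3, 46.6, 30.2] 174.0 197.0 [ 309. -202.   94.]
scene short_cover 0.83 [293.7, 119.2, 35.1, 18.7] 312.4 128.9 [191. 330.  94.]
scene short_cover 0.65 [319.9, 182.2, 35.9, 30.9] 336.0 196.5 [504. 202.  94.]
side long_cover_pivot 0.71 [194.9, 132.6, 28.0, 26.6] 207.6 146.4 [ 560. -214.   94.]
side long_cover 0.65 [197.4, 133.6, 21.6, 23.1] 207.4 146.4 [ 561. -213.   94.]
side short_cover 0.69 [273.5, 144.3, 27.6, 30.3] 285.8 158.7 [ 290. -172.   94.]
side short_cover 0.66 [195.8, 233.2, 27.0, 48.9] 206.9 261.2 [486. 232.  94.]
side short_cover 0.58 [316.1, 286.8, 28.4, 56.8] 328.2 317.6 [177. 357.  94.]
{'time': 0.5, 'joint_positions': array([-1.36162358e+00,  4.90941187e-01,  1.55894261e+00, -3.25539835e-05,
        1.09169556e+00, -1.05613218e-01]), 'joint_vel': array([ 1.00678099e-03, -7.62721091e-04,  6.26805990e-04,  5.96923298e-04,
        5.21579627e-05,  1.48996940e-03]), 'joint_efforts': array([-1.66757680e-03, -6.12053919e+01, -2.58286822e+01,  6.92504947e-02,
        4.47911269e-02,  2.95917893e-06]), 'eef_pos': array([ 193.5130744 , -594.28508279,  186.42064808]), 'ee_rot': array([3.14158248e+00, 3.01296637e-05, 3.14800973e-01]), 'force': array([-1.15223643,  0.86367922,  0.4477307 ]), 'torque': array([ 0.02451628,  0.02127676, -0.05959769]), 'grasp_force': 0.0, 'grip_width': 95.55458723568084}
```

View pics/scene1.png

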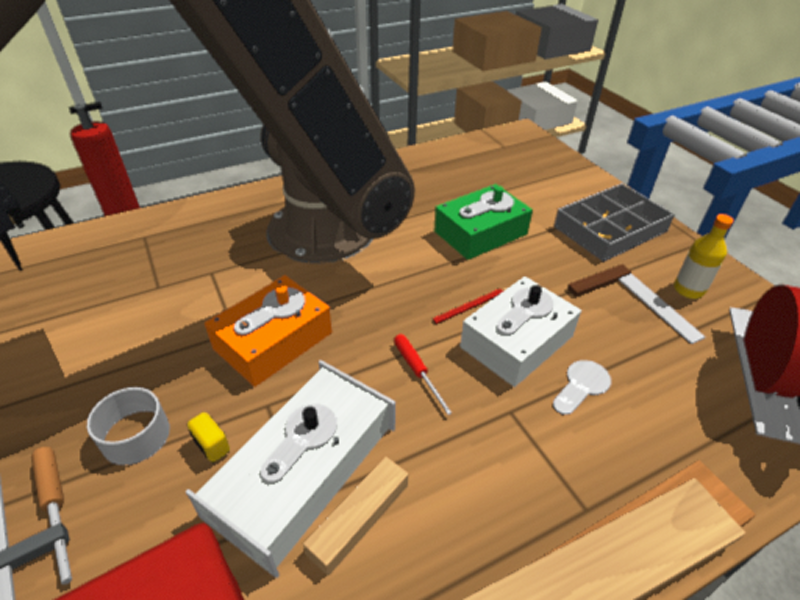

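View pics/side1.png

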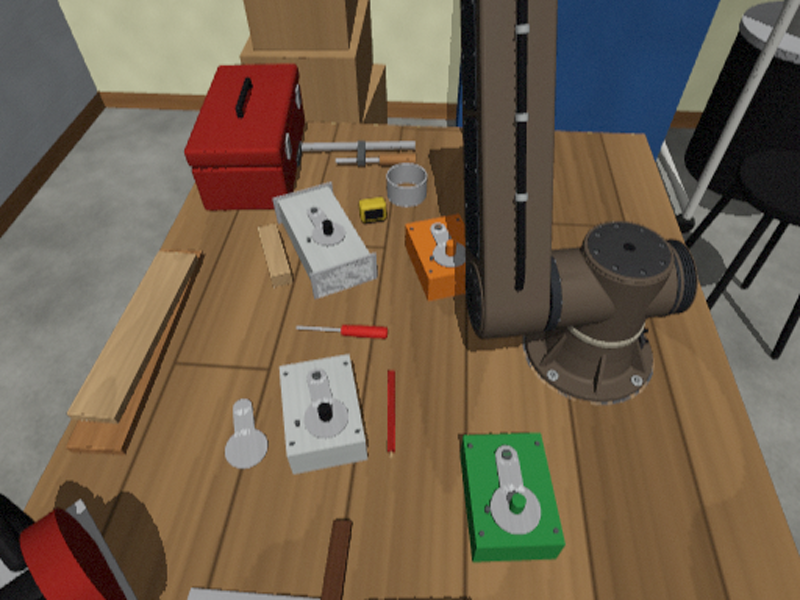

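The scene picture shows the long flanged piece at about (300,460) of the 800x600 view. Its knob is at (310,418) and its pivot screw at (270,467); the stop pin is at (336,440), on the far side from the robot. In the side picture the knob is at (327,229) and the pivot at (316,211). The nets' knob hits are the whole cover, so I'll measure the dark blobs instead.

```bash
cat >> h.py <<'E'
def blobs(c,box,th=70,amin=4):
    x,y,w,h=box;g=c["color"][y:y+h,x:x+w].max(2)
    n,l,s,ce=cv2.connectedComponentsWithStats((g<th).astype(np.uint8))
    return [(s[i][:5]+[x,y,0,0,0],ce[i]+[x,y]) for i in range(1,n) if s[i][4]>=amin]
def tri(cs,uvs):
    A=[];b=[]
    for c,(u,v) in zip(cs,uvs):
        P=np.c_[c["R"],c["t"]];K=np.array([[c["fx"],0,c["cx"]],[0,c["fy"],c["cy"]],[0,0,1]]);P=K@P
        for r in(u*P[2]-P[0],v*P[2]-P[1]):
            r=r/np.linalg.norm(r[:3]);A.append(r[:3]);b.append(-r[3])
    return np.linalg.lstsq(np.array(A),np.array(b),rcond=None)[0]
E
python3 - <<'E'
from h import *
a=imaging.camera("scene");b=imaging.camera("side")
for c,box in((a,(160,250,65,65)),(b,(190,128,40,35))):
    for s,ce in blobs(c,box): print(s,ce.round(1),"z94",ray(c,*ce,94).round(1),"z83",ray(c,*ce,82).round(1))
pics=[cv2.resize(c["color"][y:y+h,x:x+w,::-1],(400,400),interpolation=cv2.INTER_CUBIC) for c,(x,y,w,h) in((a,(155,240,80,80)),(b,(185,120,50,50)))]
cv2.imwrite("pics/crop1.png",np.hstack(pics))
E
```

```text
[194 261   9  14 106] [198.1 267.5] z94 [ 556.4 -221.9   94. ] z83 [ 548.1 -220.2   82. ]
[206 141   7   9  48] [209.3 145.1] z94 [ 555.8 -220.6   94. ] z83 [ 559.3 -234.    82. ]
```

View pics/crop1.png

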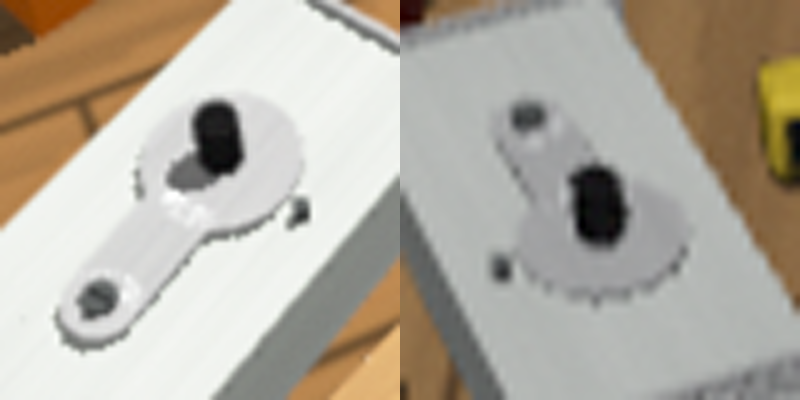

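The crop shows the scene knob at (218,137) and screw at (98,298), and the side knob at (198,205) and screw at (128,116). The knob agrees in both cameras to about 1.5 mm at (556,-221).

```bash
python3 - <<'E'
from h import *
a=imaging.camera("scene");b=imaging.camera("side")
p1=ray(a,174.6,299.6,82);p2=ray(b,201,134.5,82);print(p1,p2)
k=np.array([556.1,-221.2]);P=(p1+p2)[:2]/2;d=k-P;print("r",np.hypot(*d),"ang",np.arctan2(d[1],d[0]))
P=k-85*d/np.hypot(*d);th0=np.arctan2(d[1],d[0]);print("P",P)
for s in np.arange(0,1.4,.2): print(s.round(1),(P+85*np.array([np.cos(th0+s),np.sin(th0+s)])).round(0))
o=readout.get_obs();yaw=o["ee_rot"][2];print(yaw)
from scipy.spatial.transform import Rotation as R
print(R.from_euler("xyz",o["ee_rot"]).as_matrix().round(3))
# toolbox top corner estimates
for z in(0,100,150): print(z,ray(b,300*.64,80*.64,z).round(0),ray(b,190*.64,135*.64,z).round(0),ray(b,295*.64,150*.64,z).round(0),ray(b,295*.64,205*.64,z).round(0))
E
```

```text
[ 603.4198071  -293.48130943   82.        ] [ 598.7813398  -288.71024059   82.        ]
r 83.12924260367627 ang 2.1428175952633044
P [ 602.11327552 -292.66872376]
0.0 [ 556. -221.]
0.2 [ 543. -232.]
0.4 [ 532. -245.]
0.6 [ 524. -260.]
0.8 [ 519. -276.]
1.0 [ 517. -293.]
1.2 [ 519. -310.]
0.3147887877346265
[[ 0.951  0.31   0.   ]
 [ 0.31  -0.951 -0.   ]
 [-0.     0.    -1.   ]]
0 [  794. -1043.     0.] [1055. -697.    0.] [ 729. -643.    0.] [ 679. -402.    0.]
100 [ 742. -853.  100.] [ 974. -545.  100.] [ 684. -497.  100.] [ 640. -282.  100.]
150 [ 716. -758.  150.] [ 934. -469.  150.] [ 661. -424.  150.] [ 620. -222.  150.]
```

Request:
jog_arm(
  series=[
    [[-1,23,-12.1,0,0],[-1,23,-12.1,0,0],[-1,23,-12.1,0,0],[-1,23,-12.1,0,0],[-1,23,-12.1,0,0],[-1,23,-12.1,0,0],[-1,23,-12.1,0,0],[-1,23,-12.1,0,0],[-1,23,-12.1,0,0],[-1,23,-12.1,0,0],[-1,23,-12.1,0,0],[-1,23,-12.1,0,0],[-1,23,-12.1,0,0],[-1,23,-12.1,0,0],[-1,23,-12.1,0,0],[-1,23,-12.1,0,0],[-1,23,-12.1,0,0],[-1,23,-12.1,0,0],[-1,23,-12.1,0,0],[-1,23,-12.1,0,0]],
  ],
  squeeze=5,
)

```text
time: 2.37
eef_pos: [556.8, -220.7, 186.5]
ee_rot: [3.141, -0.0, 0.315]
force: [0.2, -0.0, 0.1]
grip_width: 95.0
grasp_force: 0.0
```

Request:
jog_arm(
  series=[
    [[-1,0,0,0,0.11],[-1,0,0,0,0.11],[-1,0,0,0,0.11],[-1,0,0,0,0.11],[-1,0,0,0,0.11],[-1,0,0,0,0.11],[-1,0,0,0,0.11],[-1,0,0,0,0.11],[-1,0,0,0,0.11],[-1,0,0,0,0.11],[-1,0,0,0,0.11],[-1,0,0,0,0.1],[-1,0,0,0,0],[-1,0,0,0,0],[-1,0,0,0,0]],
  ],
)

```text
time: 3.62
eef_pos: [556.0, -221.8, 186.4]
ee_rot: [3.142, -0.0, -0.992]
force: [0.3, -0.5, 0.4]
grip_width: 95.3
grasp_force: 0.0
```

Next I lower to z≈87 straddling the knob, then part-close to about 40 mm, after a check with the wrist camera.

```bash
python3 - <<'E'
from h import *
w=imaging.camera("wrist");cv2.imwrite("pics/w1.png",w["color"][:,:,::-1])
print("exp knob",proj(w,[556,-221,110]),"pivot",proj(w,[602,-292.7,83]))
E
```

```text
exp knob (np.float64(258.7620762453317), np.float64(192.64840116968406)) pivot (np.float64(259.608453756218), np.float64(85.74315259493459))
```

View pics/w1.png

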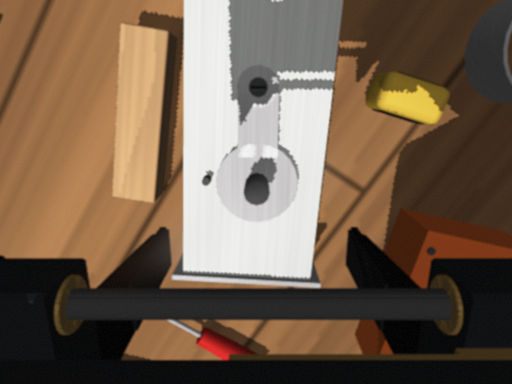

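The wrist picture shows the knob at (257,188) and the pivot at (258,87), both as predicted. The stop pin is at (207,178) on the left, so the push goes right and both finger sides are clear. Now I descend and part-close.

Request:
jog_arm(
  series=[
    [[-1,0,0,15,0],[-1,0,0,15,0],[-1,0,0,15,0],[-1,0,0,15,0],[-1,0,0,15,0],[-1,0,0,15,0],[-1,0,0,9,0],[-1,0,0,0,0],[0.16,0,0,0,0],[0.16,0,0,0,0],[0.16,0,0,0,0],[0.16,0,0,0,0],[0.16,0,0,0,0],[0.16,0,0,0,0],[0.16,0,0,0,0],[0.16,0,0,0,0]],
  ],
)

```text
time: 5.0
eef_pos: [556.1, -221.8, 87.6]
ee_rot: [-3.141, -0.0, -0.995]
force: [-0.5, 0.5, -0.7]
grip_width: 47.2
grasp_force: 0.0
```

Request:
jog_arm(
  series=[
    [[0.16,0.18,5.5,0,-0.065],[0.16,0.18,5.5,0,-0.065],[0.16,0.18,5.5,0,-0.065],[0.16,0.18,5.5,0,-0.065],[0.16,0.18,5.5,0,-0.065],[0.16,0.18,5.5,0,-0.065],[0.16,0.18,5.5,0,-0.065],[0.16,0.18,5.5,0,-0.065],[0.16,0.18,5.5,0,-0.065],[0.16,0.18,5.5,0,-0.065]],
  ],
)

```text
time: 5.83
eef_pos: [522.3, -264.4, 87.5]
ee_rot: [3.142, 0.0, -0.342]
force: [0.2, 0.9, -0.6]
grip_width: 39.8
grasp_force: 0.0
```

Request:
jog_arm(
  series=[
    [[0.16,0.18,5.5,0,-0.065],[0.16,0.18,5.5,0,-0.065],[0.16,0.18,5.5,0,-0.065],[0.16,0.18,5.5,0,-0.065],[0.16,0.18,5.5,0,-0.065],[0.16,0.18,5.5,0,-0.065],[0.16,0.18,5.5,0,-0.065],[0.16,0.18,5.5,0,-0.065],[0.16,0.18,5.5,0,-0.065],[0.16,0.18,5.5,0,-0.065],[0.16,0,0,0,0],[0.16,0,0,0,0],[0.16,0,-4,0,0],[0.16,0,-4,0,0],[0.16,0,0,0,0]],
  ],
)

```text
time: 7.08
eef_pos: [518.6, -309.4, 87.5]
ee_rot: [-3.141, 0.0, 0.304]
force: [-0.3, 0.3, 0.5]
grip_width: 40.1
grasp_force: 0.0
```

Request:
jog_arm(
  series=[
    [[0.16,0,0,-10,0],[0.16,0,0,-15,0],[0.16,0,0,-15,0],[0.16,0,0,-20,0],[0.16,0,0,-20,0],[0.16,0,0,-20,0],[0.16,0,0,0,0],[0.16,0,0,0,0]],
  ],
)

```text
time: 7.75
eef_pos: [519.3, -310.7, 188.9]
ee_rot: [3.139, -0.001, 0.305]
force: [-0.4, -0.4, -1.4]
grip_width: 39.7
grasp_force: 0.0
```

```bash
python3 - <<'E'
from h import *
a=imaging.camera("scene");b=imaging.camera("side")
pics=[cv2.resize(c["color"][y:y+h,x:x+w,::-1],(400,400),interpolation=cv2.INTER_CUBIC) for c,(x,y,w,h) in((a,(120,220,120,120)),(b,(170,110,80,80)))]
cv2.imwrite("pics/crop2.png",np.hstack(pics))
for c,box in((a,(120,240,100,80)),(b,(190,120,50,50))):
    for s,ce in blobs(c,box,70,20): 
        X=ray(c,*ce,94);d=X[:2]-[602.1,-292.7];print(s,X.round(0),np.hypot(*d),np.mod(np.arctan2(d[1],d[0]),6.283)-2.143)
E
```

```text
[194 261   9  14 100] [ 556. -222.   94.] 84.54641893490614 -0.0003796957768971154
[120 276  12  17  31] [ 526. -378.   94.] 113.7421540379465 1.8407112993864798
[233 135   7   8  39] [ 468. -265.   94.] 137.35911908301514 0.7975104995855329
[207 141   6   9  47] [ 555. -220.   94.] 86.1523844628393 -0.0002320848232217898
```

View pics/crop2.png

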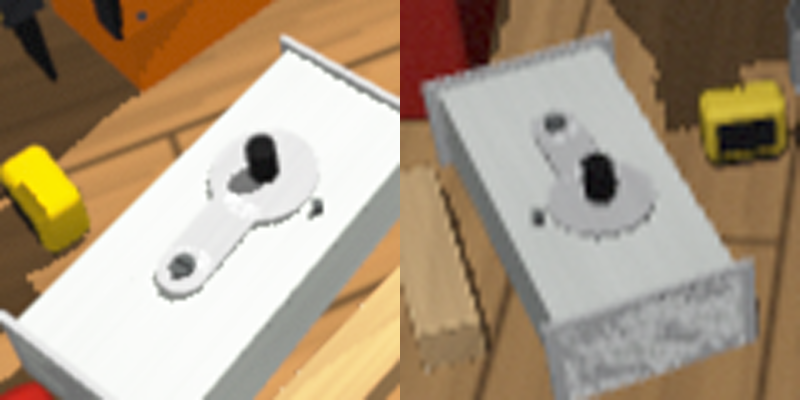

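The crops show the cover still shut: scene knob at (262,157), side knob at (599,177). The push met nothing, so I'll check where the fingers really are against the pictures.

```bash
python3 - <<'E'
from h import *
o=readout.get_obs();print(o["time"],o["eef_pos"],o["ee_rot"],o["joint_positions"])
ims=[]
for n in("scene","side","wrist"):
    c=imaging.camera(n);p=proj(c,o["eef_pos"]);print(n,p)
    im=c["color"][:,:,::-1].copy();cv2.circle(im,tuple(int(round(x)) for x in p),4,(255,0,255),1);ims.append(cv2.resize(im,(400,300)))
cv2.imwrite("pics/all.png",np.vstack([np.hstack(ims[:2]),np.hstack([ims[2],ims[2]*0])]))
E
```

```text
7.85 [ 518.63209363 -310.29024766  187.03223768] [-3.14106677e+00  4.45320150e-04  3.04652860e-01] [-6.48385942e-01  4.61148780e-01  1.61034802e+00 -6.65700921e-05
  1.07078247e+00  6.17789578e-01]
scene (np.float64(146.89747590997683), np.float64(243.87521849057129))
side (np.float64(221.5512682936111), np.float64(107.60795624525093))
wrist (np.float64(260.3093867043964), np.float64(228.84434749248658))
```

View pics/all.png

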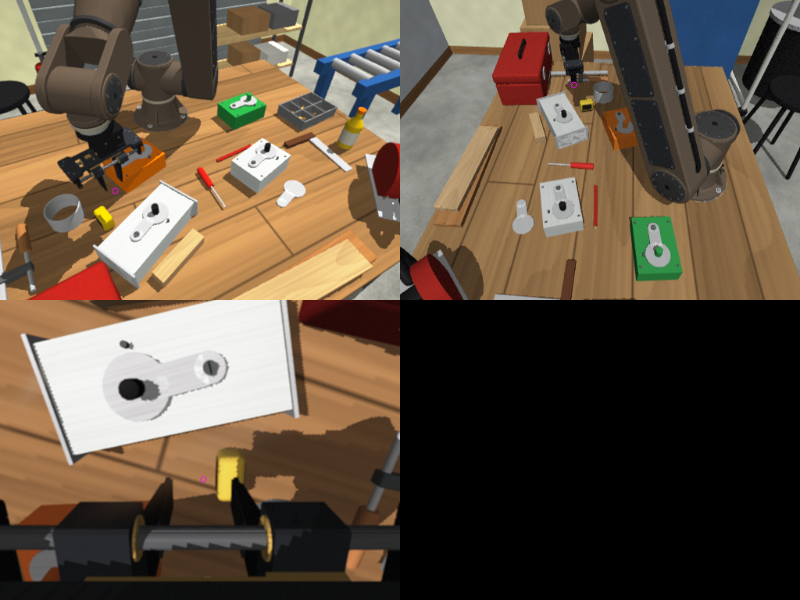

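The reported TCP (magenta) sits between the fingertips in all three views, so the robot pose is right. In the wrist view the knob is at (131,88) of the 400x300 panel. I'll triangulate the knob without assuming its height.

```bash
python3 - <<'E'
from h import *
cs=[imaging.camera(n) for n in("scene","side","wrist")]
uv=[blobs(c,b,60,th)[0] for c,b,th in((cs[0],(185,250,35,40),20),(cs[1],(200,136,20,20),20))]
w=[x for x in blobs(cs[2],(120,60,90,90),50,60)]
for x in uv+w: print(x)
uv=[x[1] for x in uv]+[max(w,key=lambda x:x[0][4])[1]]
for idx in((0,1),(0,2),(1,2),(0,1,2)):
    X=tri([cs[i] for i in idx],[uv[i] for i in idx]);print(idx,X.round(1),[np.round(np.subtract(proj(cs[i],X),uv[i]),1) for i in idx])
print([proj(cs[2],p) for p in([556,-221,94],[556,-221,110],[602,-293,82])])
E
```

```text
(array([194, 261,   9,  14,  95]), array([198.15789474, 267.49473684]))
(array([207, 141,   6,   9,  47]), array([209.36170213, 145.19148936]))
(array([153, 101,  32,  26, 676]), array([168.29881657, 113.56360947]))
(0, 1) [ 555.8 -221.5   92.9] [array([0., 0.]), array([ 0., -0.])]
(0, 2) [ 558.  -220.9   96.5] [array([ 0.4, -0.3]), array([1.5, 0.1])]
(1, 2) [ 556.4 -219.5   94.3] [array([-0.3,  0.1]), array([-0. ,  1.3])]
(0, 1, 2) [ 556.4 -220.4   93.8] [array([ 0.5, -0.2]), array([-0.3,  0. ]), array([1.3, 1.6])]
[(np.float64(170.10608648130847), np.float64(115.86713652928552)), (np.float64(165.02874892564387), np.float64(117.12595183705758)), (np.float64(269.84505358725795), np.float64(87.8482158928818))]
```

All views put the knob at (556,-221,94), still shut. I'll go back, straddle it again, and look before and during the push.

Request:
jog_arm(
  series=[
    [[-1,10.4,-12.3,0,0],[-1,10.4,-12.3,0,0],[-1,10.4,-12.3,0,0],[-1,10.4,-12.3,0,0],[-1,10.4,-12.3,0,0],[-1,10.4,-12.3,0,0],[-1,0,0,0,0.118],[-1,0,0,0,0.118],[-1,0,0,0,0.118],[-1,0,0,0,0.118],[-1,0,0,0,0.118],[-1,0,0,0,0.118],[-1,0,0,0,0.118],[-1,0,0,0,0.118],[-1,0,0,0,0.118],[-1,0,0,0,0.118],[-1,0,0,0,0.118],[-1,0,0,0,0]],
  ],
)

```text
time: 9.65
eef_pos: [556.3, -221.5, 187.2]
ee_rot: [3.141, 0.0, -0.999]
force: [0.3, -1.2, -0.1]
grip_width: 95.4
grasp_force: 0.0
```

Request:
jog_arm(
  series=[
    [[-1,0,0,20,0],[-1,0,0,20,0],[-1,0,0,20,0],[-1,0,0,15,0],[-1,0,0,15,0],[-1,0,0,11,0],[-1,0,0,0,0],[0.16,0,0,0,0],[0.16,0,0,0,0],[0.16,0,0,0,0],[0.16,0,0,0,0],[0.16,0,0,0,0],[0.16,0,0,0,0],[0.16,0,0,0,0],[0.16,0,0,0,0],[0.16,0,0,0,0]],
  ],
)

```text
time: 10.98
eef_pos: [556.3, -221.5, 86.5]
ee_rot: [3.142, -0.0, -0.993]
force: [-0.2, 0.6, -0.3]
grip_width: 42.5
grasp_force: 0.0
```

```bash
python3 - <<'E'
from h import *
o=readout.get_obs();ims=[]
for n,(x,y,w,h) in(("scene",(120,190,140,140)),("wrist",(130,80,260,260))):
    c=imaging.camera(n);print(n,proj(c,o["eef_pos"]),proj(c,[556,-221,110]))
    ims.append(cv2.resize(c["color"][y:y+h,x:x+w,::-1],(400,400),interpolation=cv2.INTER_CUBIC))
cv2.imwrite("pics/c3.png",np.hstack(ims))
E
```

```text
scene (np.float64(198.57098726278298), np.float64(269.27198069644817)) (np.float64(197.6322522996011), np.float64(263.09430158515573))
wrist (np.float64(259.6331077179656), np.float64(225.93361500484437)) (np.float64(259.88697249040973), np.float64(242.66525794904382))
```

View pics/c3.png

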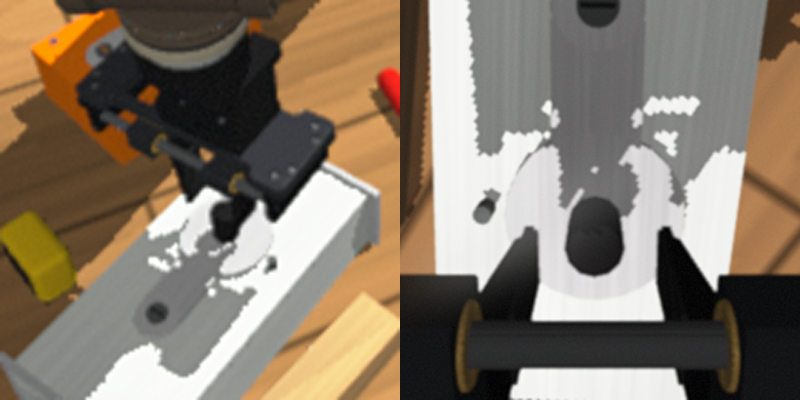

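The picture shows the knob at (595,240) squarely between the fingertips, at (530,230) and (665,230). I'll push a little and check.

Request:
jog_arm(
  series=[
    [[0.16,0.1,4,0,-0.047],[0.16,0.1,4,0,-0.047],[0.16,0.1,4,0,-0.047],[0.16,0.1,4,0,-0.047],[0.16,0.1,4,0,-0.047],[0.16,0.1,4,0,-0.047],[0.16,0.1,4,0,-0.047],[0.16,0.1,4,0,-0.047],[0.16,0.1,4,0,-0.047],[0.16,0.1,4,0,-0.047]],
  ],
)

```text
time: 11.92
eef_pos: [529.0, -250.5, 86.4]
ee_rot: [3.142, -0.0, -0.521]
force: [-0.7, 0.7, 0.4]
grip_width: 39.7
grasp_force: 0.0
```

```bash
python3 - <<'E'
from h import *
o=readout.get_obs();ims=[];print(o["force"],o["grip_width"])
for n,(x,y,w,h) in(("scene",(120,190,140,140)),("wrist",(130,80,260,260))):
    c=imaging.camera(n);print(n,proj(c,o["eef_pos"]),proj(c,[556,-221,110]))
    ims.append(cv2.resize(c["color"][y:y+h,x:x+w,::-1],(400,400),interpolation=cv2.INTER_CUBIC))
cv2.imwrite("pics/c4.png",np.hstack(ims))
E
```

```text
[-0.67287888  0.74283442  0.40538066] 39.71622364233929
scene (np.float64(182.65848162287728), np.float64(265.03800037652155)) (np.float64(197.6322522996011), np.float64(263.09430158515573))
wrist (np.float64(259.4847497005077), np.float64(226.83379283420254)) (np.float64(187.8519820353514), np.float64(227.6326698398374))
```

View pics/c4.png

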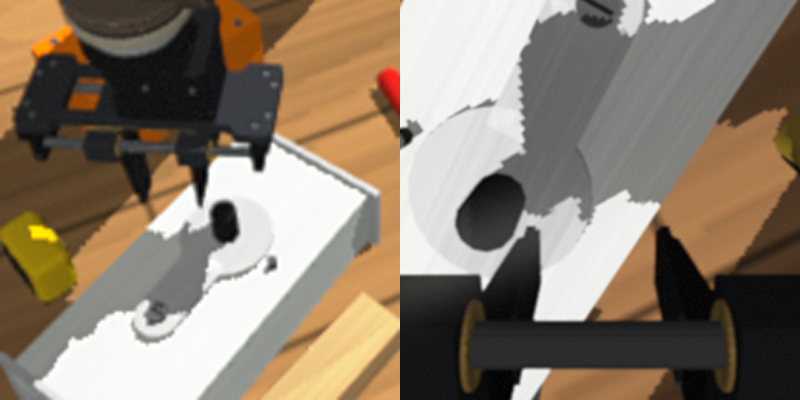

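The picture shows the trailing finger already past the knob: knob at (490,212), fingertip at (530,232), and the cover unmoved. So the tips went past without contact. I'll check the tips' true height.

```bash
python3 - <<'E'
from h import *
from scipy.spatial.transform import Rotation as R
o=readout.get_obs();M=R.from_euler("xyz",o["ee_rot"]).as_matrix();print(M.round(2).tolist())
a=imaging.camera("scene");b=imaging.camera("side");w=imaging.camera("wrist")
for s in(-22,22):
    for dz in(0,25):
        X=o["eef_pos"]+M[:,1]*s+[0,0,dz]
        f=lambda c,x,y,k:((np.array(proj(c,X))-[x,y])*k).round(0)
        print(s,dz,X.round(0),"scene crop",f(a,120,190,400/140),"wrist crop",f(w,130,80,400/260),"side",f(b,0,0,1))
x,y,ww,h=150,230,70,52
A=cv2.resize(a["color"][y:y+h,x:x+ww,::-1],(800,600),interpolation=cv2.INTER_CUBIC)
cv2.imwrite("pics/c5.png",A)
for s in(-22,22):
    X=o["eef_pos"]+M[:,1]*s;print("c5",((np.array(proj(a,X))-[x,y])*800/70).round(0))
print("knob top/bot c5",[((np.array(proj(a,[556,-221,z]))-[x,y])*800/70).round(0) for z in(110,78)])
E
```

```text
[[0.87, -0.5, 0.0], [-0.5, -0.87, -0.0], [0.0, 0.0, -1.0]]
-22 0 [ 540. -232.   86.] scene crop [206. 216.] wrist crop [147. 226.] side [215. 145.]
-22 25 [ 540. -232.  111.] scene crop [202. 198.] wrist crop [140. 252.] side [214. 139.]
22 0 [ 518. -270.   86.] scene crop [152. 213.] wrist crop [257. 226.] side [222. 138.]
22 25 [ 518. -270.  111.] scene crop [147. 195.] wrist crop [264. 252.] side [222. 133.]
c5 [480. 406.]
c5 [265. 395.]
knob top/bot c5 [array([544., 378.]), array([561., 471.])]
```

View pics/c5.png

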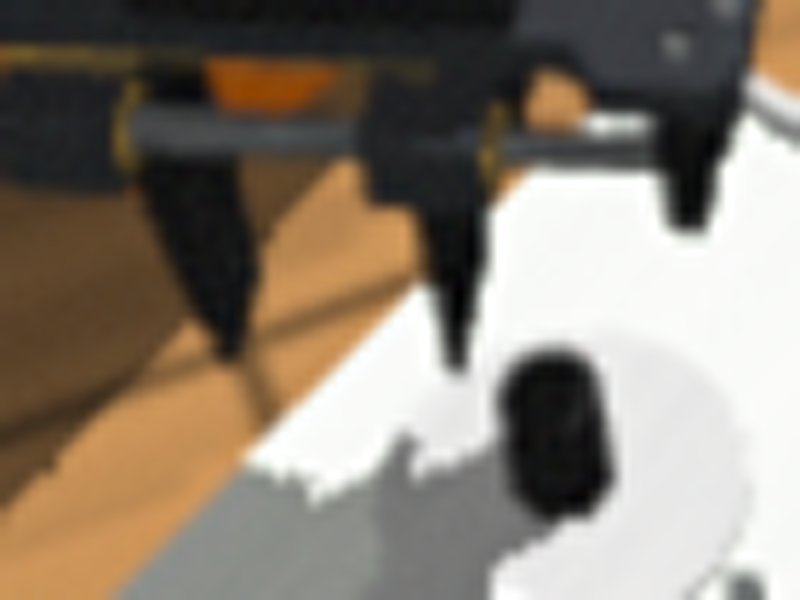

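The fingertips show at (458,370) and (232,357), but a tip at z=86 should appear at about (480,406) and (265,395). The wrist view agrees: the tips look roughly 12–25 mm higher than the reported TCP, so they passed over the knob top. I'll go back, go down to 80 (still above the 78 mm cover), and test by closing on the knob.

Request:
jog_arm(
  series=[
    [[0.0,0,0,-20,0],[0.0,0,0,-20,0],[0.0,2.25,-9.8,0,0],[0.0,2.25,-9.8,0,0],[0.0,2.25,-9.8,0,0],[0.0,2.25,-9.8,0,0],[0.0,0,0,0,0.118],[0.0,0,0,0,0.118],[0.0,0,0,0,0.118],[0.0,0,0,0,0.118],[0.0,0,0,0,0],[0.0,0,0,20,0],[0.0,0,0,16,0],[0.0,0,0,10,0],[0.0,0,0,0,0]],
  ],
)

```text
time: 13.42
eef_pos: [555.7, -220.0, 78.0]
ee_rot: [3.14, 0.003, -0.992]
force: [-0.2, 0.5, 0.8]
grip_width: 47.8
grasp_force: 0.0
```

Request:
jog_arm(
  series=[
    [[1,0,0,0,0],[1,0,0,0,0],[1,0,0,0,0],[1,0,0,0,0],[1,0,0,0,0],[1,0,0,0,0]],
  ],
  squeeze=5,
)

```text
time: 13.92
eef_pos: [556.7, -220.9, 81.0]
ee_rot: [-3.141, -0.001, -0.995]
force: [1.1, 0.3, 2.2]
grip_width: 20.7
grasp_force: 5.0
```

Contact: the width reads 20.7 mm at 5 N. I'll open a little and go deeper in small steps, watching the force.

Request:
jog_arm(
  series=[
    [[0.3,0,0,0,0],[0.3,0,0,0,0],[0.3,0,0,0,0],[0.3,0,0,2,0],[0.3,0,0,2,0],[0.3,0,0,1,0],[0.3,0,0,0,0]],
  ],
)

```text
time: 14.5
eef_pos: [556.3, -220.8, 75.0]
ee_rot: [3.141, 0.001, -0.995]
force: [0.5, -0.8, -0.6]
grip_width: 33.4
grasp_force: 0.0
```

At 75, nominally below the cover's top face, there is still no contact, so the tips really are higher than reported. A few mm deeper.

Request:
jog_arm(
  series=[
    [[0.3,0,0,2,0],[0.3,0,0,2,0],[0.3,0,0,2,0],[0.3,0,0,0,0],[1,0,0,0,0],[1,0,0,0,0],[1,0,0,0,0],[1,0,0,0,0]],
  ],
  squeeze=8,
)

```text
time: 15.17
eef_pos: [556.5, -220.8, 69.5]
ee_rot: [-3.142, -0.0, -0.995]
force: [-0.2, -0.3, -0.1]
grip_width: 21.8
grasp_force: 8.0
```

The knob is held (21.8 mm, 8 N). Now I swing it along the arc.

Request:
jog_arm(
  series=[
    [[1,0.18,5.5,0,-0.065],[1,0.18,5.5,0,-0.065],[1,0.18,5.5,0,-0.065],[1,0.18,5.5,0,-0.065],[1,0.18,5.5,0,-0.065]],
  ],
)

```text
time: 15.58
eef_pos: [536.1, -239.2, 69.5]
ee_rot: [-3.141, 0.0, -0.667]
force: [0.3, 1.1, -0.3]
grip_width: 21.6
grasp_force: 8.0
```

Request:
jog_arm(
  series=[
    [[1,0.18,5.5,0,-0.065],[1,0.18,5.5,0,-0.065],[1,0.18,5.5,0,-0.065],[1,0.18,5.5,0,-0.065],[1,0.18,5.5,0,-0.065],[1,0.18,5.5,0,-0.065],[1,0.18,5.5,0,-0.065],[1,0.18,5.5,0,-0.065],[1,0.18,5.5,0,-0.065],[1,0.18,5.5,0,-0.065],[1,0.18,5.5,0,-0.065],[1,0.18,5.5,0,-0.065],[1,0.18,5.5,0,-0.065],[1,0,0,0,0],[1,0,0,0,0]],
  ],
)

```text
time: 16.83
eef_pos: [518.5, -306.9, 69.5]
ee_rot: [-3.142, 0.001, 0.173]
force: [-5.3, -2.2, 2.0]
grip_width: 21.4
grasp_force: 8.0
```

Request:
jog_arm(
  series=[
    [[0.1,0,0,0,0],[0.1,0,0,0,0],[0.1,0,0,0,0],[0.1,0,0,0,0],[0.1,0,0,0,0],[0.1,0,0,-10,0],[0.1,0,0,-20,0],[0.1,0,0,-20,0],[0.1,0,0,-20,0],[0.1,0,0,-20,0],[0.1,0,0,-20,0],[0.1,0,0,-20,0],[0.1,0,0,0,0],[0.1,0,0,0,0]],
  ],
)

```text
time: 18.0
eef_pos: [519.5, -306.7, 200.8]
ee_rot: [3.14, -0.002, 0.175]
force: [-0.5, -1.1, -1.0]
grip_width: 42.8
grasp_force: 0.0
```

```bash
python3 - <<'E'
from h import *
a=imaging.camera("scene");b=imaging.camera("side")
pics=[cv2.resize(c["color"][y:y+h,x:x+w,::-1],(400,400),interpolation=cv2.INTER_CUBIC) for c,(x,y,w,h) in((a,(130,220,120,120)),(b,(170,110,80,80)))]
cv2.imwrite("pics/c6.png",np.hstack(pics))
print([np.array(proj(a,[517,-293,94])),proj(b,[517,-293,94])])
for c,box in((a,(130,250,90,70)),(b,(195,115,45,45)),(a,(300,170,70,50)),(b,(180,225,60,60))):
    for s,ce in blobs(c,box,60,15):
        X=ray(c,*ce,94);d=X[:2]-[602.1,-292.7];print(s,X.round(0),np.hypot(*d).round(1),(np.mod(np.arctan2(d[1],d[0]),6.283)-2.143).round(2))
E
```

```text
[array([162.63974613, 266.09866989]), (np.float64(223.32216266232635), np.float64(132.2055170516404))]
[152 262  10  14 101] [ 518. -308.   94.] 85.1 1.18
[192 268  19  15 223] [ 577. -223.   94.] 74.1 -0.23
[221 125   6  10  51] [ 518. -310.   94.] 85.9 1.2
[233 135   7   9  41] [ 468. -263.   94.] 137.5 0.78
[203 148  13   7  68] [ 552. -190.   94.] 114.6 -0.12
[338 184   8  11  61] [485. 236.  94.] 541.4 -0.35
[204 258   9  12  81] [483. 238.  94.] 543.4 -0.35
```

View pics/c6.png

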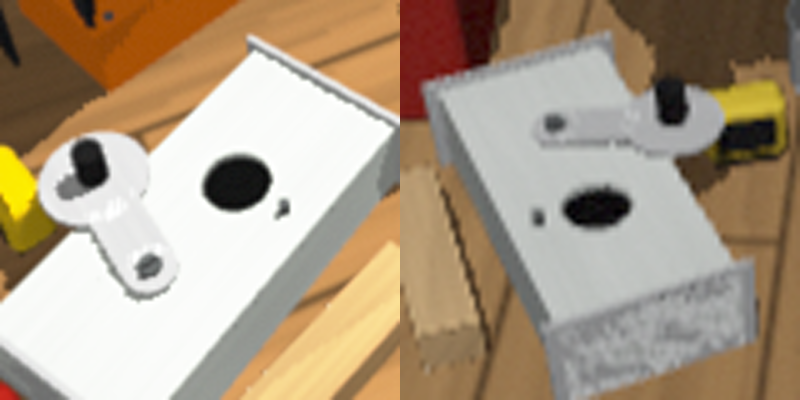

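The picture shows the port fully open, at scene (237,182) and side (597,208). The knob is swung to (90,163) and (671,103), about 1.19 rad, and the gripper is clear. I never went near the short piece.

```bash
python3 -c "
from h import *
print(sign_off())"
```

```text
the job is handed in; nothing more can be done
None
```

The long piece's cover is swung open to about 1.19 rad with its port fully clear, the gripper is let go and clear, the short cover was not touched, and I handed the job in at about 18 s; the sign-off returned no verdict.

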